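# Close and latch the pastry case

### The arm

A 7-joint arm with a two-finger parallel gripper is mounted at the origin on a cart in front of the work surface, level with it; the furniture and walls round the work are solid. World frame = base frame: x ahead of the robot, y to its left, z up, the work surface at z = 0. Lengths are in mm, angles in rad, forces in N, time in s.
With the tool pointing down it reaches from about 425 to 1025 mm from the base axis. Payload 9.4 kg.
Tool frame: the origin (TCP) lies midway between the tips of the shut fingers; the grasp point (between the pads) lies 19 mm behind it (pinch_z is the distance from the TCP to the grasp point, in mm); z points along the fingers, y is the direction in which the jaws open and shut (so a half turn about z gives the same grasp; the last joint's range is limited). The gripper opens to 85 mm and grips with 20 to 120 N. Pads are 22 mm wide; open, the fingers measure 114 mm over their backs; the gripper's body (76 mm by 85 mm) begins 54 mm behind the grasp point. The pads swing forward as they close: fully open they stand 13 mm farther back than shut.
Start: joints at [1.247, 0.599, -0.003, 1.599, 0.002, 0.943, -0.08], TCP at [177.108, -703.034, 195.675] pointing down, gripper open.
Joint ranges: [-2.57, 2.57], [-0.35, 1.97], [-1.29, 1.29], [0.11, 2.56], [-1.05, 4.19], [0.11, 1.86], [-2.63, 2.63]. Speed limits (rad/s): [2.22, 2.22, 3.01, 3.01, 3.14, 3.14, 3.14].

### API

Orientations are given as a unit quaternion [w, x, y, z].
In Python, from plant import * gives the robot as it stands. The module is installed in compiled form; this text tells all that it offers.
- The arm moves only by the tool carry_out, never from a script. Its argument "increments" is a list of rows, each an object of numbers: "dx", "dy", "dz": the shift along the tool's x, y, z in cm; "wx", "wy", "wz": the turn, a rotation vector about the tool's x, y, z in rad. A call has 1 to 5 rows; each row shifts and turns the commanded pose from where the row before left it, along the tool's axes as they then stand; what a row does not reach is not made up. A row lasts 1/10 s, in which the tool goes at most 50 mm and 8.59 degrees, less where a joint would pass 70% of its speed; a pose out of reach is approached as far as the arm can. A call with a gripper value outside its range is refused whole. "jaw" is the opening in per cent of the stroke, from 0 (shut) to 100 (fully open), set as the call begins (left out, the last holds). The fingers move at their own pace and stop on an object; "grip_force" is the grip in N (left out, the last holds). Time passes only in rows, so rows that do not move let the fingers close. It gives the time, the measured TCP pose, the force and the opening at its end, in the units of the state.
- get_state(): the state, without advancing time (a new reading comes with each control period).
- snapshot(name): name is "scene" or "side" or "wrist"; returns the picture (480x640x3 uint8, red, green, blue); there is no depth.
- calibration(name): a dict with "fx", "fy", "cx", "cy" (pixels), "extrinsics" (4x4, takes a point from camera to world coordinates). Camera axes: x right, y down, z forward; pixel columns grow to the right and rows downward; lengths in mm; the calibration is good to about 2 mm. A picture is of the moment at which its call begins: read the wrist's pose just before it. calibration takes no time and is no camera call; for the wrist camera it gives the pose at the moment of the call.
- hand_in(): hands the job in, once; it reports no verdict.
The state is a dict: "time": time; "q": joint angles; "joint_vel": joint speeds; "tau": joint torques, N m; "ee_pos": TCP position; "tcp_rot": TCP orientation; "ft_force": force on the tool from outside, world axes, zero at the start; "moment": the same for the moment, N m; "finger_gap": finger opening in mm.
Only numpy, scipy, OpenCV 4.12 (cv2) and the standard library are available. Lean on these libraries where they do the work, as an engineer would, in place of code of your own. Each camera call takes 0.05 s, during which the arm holds its last target.

### The job

Close the sticky shutter of the wooden pastry case: it jams if it goes crooked, so work it away from you by turns at its left and right knob until both ends are fully home against the back wall. Then swing the brass catch all the way in, so that it lies straight across on your side of the right knob, and let go; leave the cup, the pitchers and the tamper on the right of the worktop alone.

Things in the scene. Friction and masses are not known exactly. Their poses are not given: they have to be found in the camera images.
- case: Dark wooden case, fixed, 194 deep (x) x 268 wide (y) x 71.5 mm high. Origin: centre of its underside; x points the way the shutter closes (away from the robot), y left; yaw varies. Its front half has a fixed deck (|y| < 86 mm), the back half an open mouth; side lips at |y| 112 to 134 mm. Deck and lips have their top at 71.5 mm. The knobs stand up through the slots between deck and lips.
- shutter: Aluminium plate 92 (x) x 242 (y) x 12 mm, 0.4 to 0.9 kg, captive in side tracks 50 mm above the worktop; origin: centre of its underside. Starts under the deck at x = -34 to -16 mm of the case, home is x = +41 mm. If one end leads by 0.08 to 0.12 rad (16 to 24 mm knob to knob) it jams on the side walls; pushing the lagging end frees it. A push at one end moves mainly that end.
- left_knob (a point): Top centre of the shutter's left orange knob: upright, round, 16 mm in diameter, from 74 to 107 mm above the worktop, at x = 0, y = +99 mm of the shutter. Home: x = +41 mm in the case's frame. Axes as the shutter.
- right_knob (a point): Top centre of the shutter's right orange knob, the same shape, at x = 0, y = -99 mm of the shutter. Home: x = +41 mm in the case's frame. Axes as the shutter.
- catch (a joint): Angle (rad) of the brass catch, a flat arm 74 mm long, 10 mm wide, 74.5 to 82.5 mm above the worktop. Starts at -0.6 to -0.1, pointing at the robot and outwards; 0 is along the case's -x; growing angles swing it inwards; at 1.57 it points along the case's +y, 4 mm behind the closed shutter's right knob. Stop at 1.6. It stays where it is left; about 1 N at its peg moves it.
- catch_peg (a point): Top centre of the catch's upright finger peg, 14 mm in diameter, from 77 to 107.5 mm above the worktop, 58 mm from the catch's pivot. The pivot, an upright axis, stands on a steel ear (36 x 26 mm, top 71.5 mm) on the case's right side, at x = +24, y = -142 mm in the case's frame; its hub is 18 mm wide, top 83.5 mm. Push the peg sideways to swing the catch.
- espresso_cup_1: Bystander: green-grey espresso cup standing on the worktop to the right of the case, 63 x 88 x 49 mm; origin at the centre of its underside. Leave it alone.
- milk_pitcher: Bystander: steel milk pitcher, 66 x 91 x 98 mm, to the right; origin at the centre of its underside. Leave it alone.
- small_pitcher: Bystander: small steel pitcher, 67 x 60 x 76 mm, to the right; origin at the centre of its underside. Leave it alone.
- tamper: Bystander: tamper with a wooden handle, 58 mm in diameter, 83 mm high, to the right; origin at the centre of its underside. Leave it alone.

How it is judged:
By the outcome, as a careful person would: the job done as asked, in the order asked, and still so for the second after the job is handed in, with the robot touching nothing.
It also fails if it takes over 61 s, if anything falls off the work surface, if the arm or the gripper's body presses on something with over 40 N, if the wrist force passes 120 N, or if a joint passes its speed limit or range.

## Working session

There is one attempt and no reset: what is moved stays moved. The work goes in short steps, Python scripts to look and compute and a tool call to move; the robot and the scene stay as the last step left them, time stands still between calls to the robot, and variables do not carry over. Pictures are saved under pics/ and viewed, and the job is handed in when it is done.

Besides the shell and the picture viewer there is one more tool, called after ">>>" as name([rows], argument=value, ...), one row to a line, values as JSON. carry_out: Moves the arm, as the interface text tells. Its arguments: {"type":"object","properties":{"increments":{"type":"array","items":{"type":"object","properties":{"dx":{"type":"number"},"dy":{"type":"number"},"dz":{"type":"number"},"wx":{"type":"number"},"wy":{"type":"number"},"wz":{"type":"number"}}}},"jaw":{"type":"number"},"grip_force":{"type":"number"}},"required":["increments"]}

```bash
mkdir -p pics; ls; python3 - <<'E'
from plant import *
import cv2
s=get_state(); print(s)
for n in ("scene","side"):
    c=calibration(n); print(n,c)
    im=snapshot(n); cv2.imwrite(f"pics/{n}0.png",im[:,:,::-1])
E
```

```text
pics
{'time': 0.0, 'q': array([ 1.247314  ,  0.60012999, -0.0025588 ,  1.60013725,  0.00179652,
        0.9429081 , -0.07979864]), 'joint_vel': array([-0.00030877,  0.00049901, -0.00026626, -0.00092528, -0.00056466,
        0.00226515,  0.00023419]), 'tau': array([-7.64336201e-04, -7.76472259e+01,  1.56403799e+00, -2.58014846e+01,
        1.22664744e-02,  8.96829413e-03,  3.06871286e-06]), 'ee_pos': array([ 176.96472919, -702.51814412,  194.81063306]), 'tcp_rot': array([-7.73219759e-04,  9.92392304e-01,  1.23113321e-01, -1.62972086e-04]), 'ft_force': array([-0.3657197 , -0.4833265 ,  0.61621264]), 'moment': array([-0.03219079,  0.00383816,  0.04485089]), 'finger_gap': 85.36412363750748}
scene {'fx': 482.3596149098345, 'fy': 482.3596149098345, 'cx': 321.1969971148234, 'cy': 229.92075977549982, 'extrinsics': array([[-7.98371993e-01, -4.64074049e-01,  3.83715308e-01,
         6.39448184e+01],
       [-6.02162387e-01,  6.13571314e-01, -5.10813765e-01,
         5.53917024e+02],
       [ 1.61870613e-03, -6.38878329e-01, -7.69306090e-01,
         9.92192909e+02],
       [ 0.00000000e+00,  0.00000000e+00,  0.00000000e+00,
         1.00000000e+00]])}
side {'fx': 472.83738010025183, 'fy': 472.83738010025183, 'cx': 325.95372639941405, 'cy': 230.73635463193648, 'extrinsics': array([[-8.86864084e-01, -1.97840096e-01,  4.17530110e-01,
        -9.23790939e+00],
       [-4.61982502e-01,  3.66700404e-01, -8.07528935e-01,
         1.04402272e+03],
       [ 6.65314182e-03, -9.09060015e-01, -4.16612080e-01,
         6.49841958e+02],
       [ 0.00000000e+00,  0.00000000e+00,  0.00000000e+00,
         1.00000000e+00]])}
```

View pics/scene0.png

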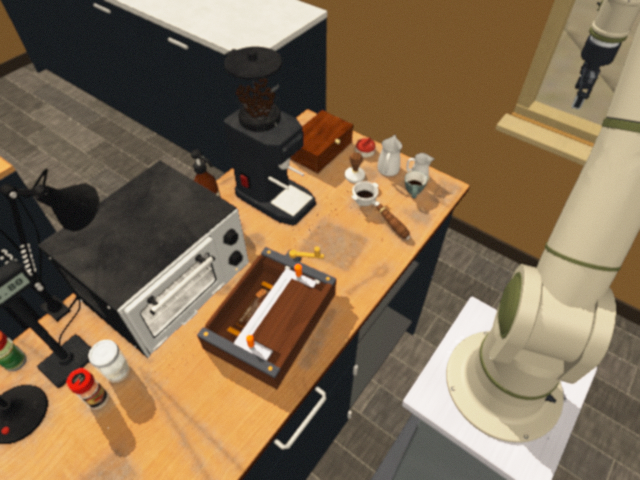

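View pics/side0.png

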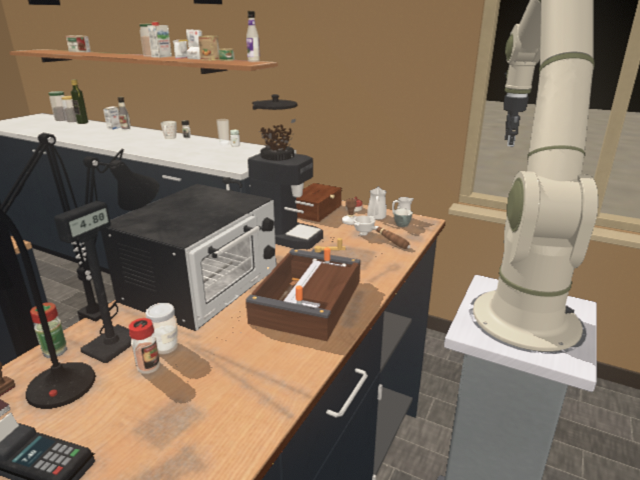

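```bash
cat > h.py <<'E'
from plant import *
import cv2, numpy as np
def ray(c,u,v):
    E=np.array(c["extrinsics"]); d=E[:3,:3]@np.array([(u-c["cx"])/c["fx"],(v-c["cy"])/c["fy"],1.]); return E[:3,3],d
def onz(c,u,v,z):
    o,d=ray(c,u,v); return o+d*(z-o[2])/d[2]
def proj(c,p):
    E=np.array(c["extrinsics"]); q=E[:3,:3].T@(np.array(p,float)-E[:3,3]); return np.array([c["fx"]*q[0]/q[2]+c["cx"],c["fy"]*q[1]/q[2]+c["cy"]])
E
python3 - <<'E'
from h import *
for n,(x0,y0,x1,y1) in (("scene",(190,230,350,390)),("side",(240,225,380,345))):
    im=cv2.imread(f"pics/{n}0.png"); k=600//(y1-y0)
    cv2.imwrite(f"pics/{n}0c.png",cv2.resize(im[y0:y1,x0:x1],None,fx=k,fy=k,interpolation=cv2.INTER_CUBIC))
    hsv=cv2.cvtColor(im,cv2.COLOR_BGR2HSV)
    m=cv2.inRange(hsv,(5,190,150),(28,255,255)); m[:y0]=0;m[y1:]=0;m[:,:x0]=0;m[:,x1:]=0
    nn,l,st,ce=cv2.connectedComponentsWithStats(m)
    c=calibration(n)
    for i in range(1,nn):
        if st[i,4]>6: print(n,st[i],ce[i],onz(c,*ce[i],100)[:2])
E
```

```text
scene [290 248  33  10 116] [306.85344828 253.81034483] [492.19073104  38.73719871]
scene [294 264   8  12  68] [297.98529412 269.42647059] [481.01998418  85.31177386]
scene [262 282  10   7  37] [266.75675676 284.67567568] [510.18620057 158.47200654]
scene [228 327  11   8  50] [232.92 330.66] [491.65521218 284.71767955]
scene [247 336   7  11  62] [250.19354839 340.30645161] [448.81810695 279.40231231]
```

```bash
ls pics
```

```text
scene0.png
scene0c.png
side0.png
side0c.png
```

View pics/scene0c.png

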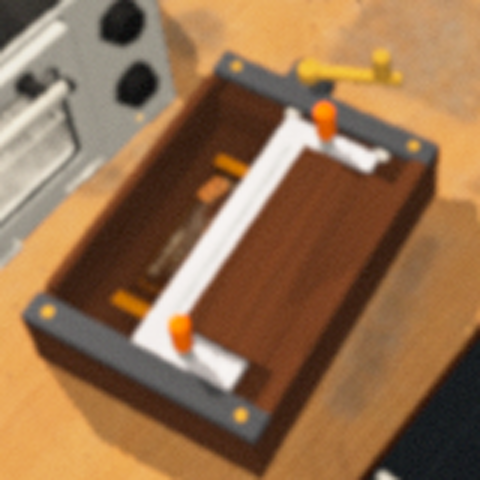

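View pics/side0c.png

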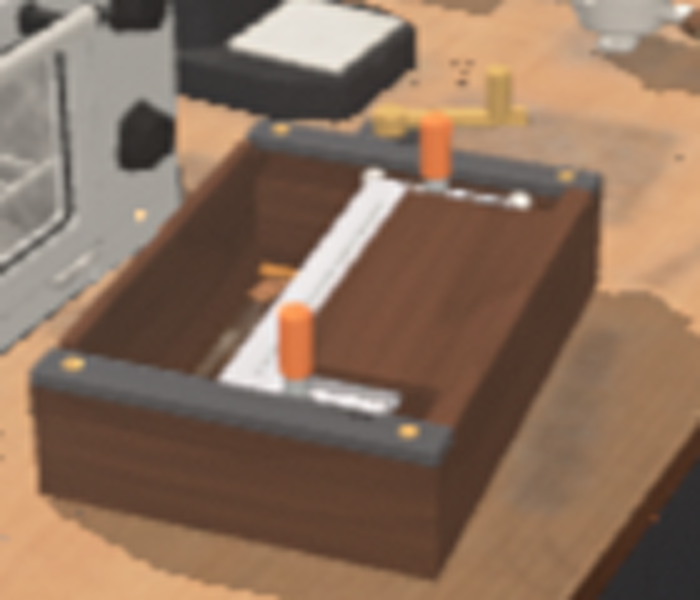

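```bash
cat >> h.py <<'E'
def tri(a,b,pa,pb):
    (o1,d1),(o2,d2)=ray(a,*pa),ray(b,*pb)
    d1=d1/np.linalg.norm(d1);d2=d2/np.linalg.norm(d2)
    t=np.linalg.lstsq(np.c_[d1,-d2],o2-o1,rcond=None)[0]
    A,B=o1+t[0]*d1,o2+t[1]*d2
    return (A+B)/2,np.linalg.norm(A-B)
E
python3 - <<'E'
from h import *
np.set_printoptions(precision=1,suppress=True)
a,b=calibration("scene"),calibration("side")
P=dict(BR=((268.7,252),(296.2,250.8),71.5),FR=((327.7,278.7),(353.2,260.2),71.5),BL=((205.7,334),(254.6,297.6),71.5),FL=((270,368),(321.6,311.2),71.5),
RK=((297.7,265.3),(327,249),107),LK=((250,337.3),(299,287),107),hub=((292.7,253.7),(318,248.6),83.5),peg=((317,248.7),(339.6,239.4),107.5))
Q={}
for k,(p,q,z) in P.items():
    t,e=tri(a,b,p,q); Q[k]=(onz(a,*p,z)+onz(b,*q,z))/2
    print(k,t,e,onz(a,*p,z)[:2],onz(b,*q,z)[:2])
c=sum(Q[k] for k in("BR","FR","BL","FL"))/4
x=Q["BR"]+Q["BL"]-Q["FR"]-Q["FL"]; y=Q["BL"]+Q["FL"]-Q["BR"]-Q["FR"]
print(c,np.arctan2(x[1],x[0]),np.arctan2(-y[0],y[1]),np.linalg.norm(x)/2,np.linalg.norm(y)/2)
yaw=np.arctan2(-y[0],y[1]); R=np.array([[np.cos(yaw),-np.sin(yaw)],[np.sin(yaw),np.cos(yaw)]])
for k in Q: print(k,(Q[k]-c)[:2]@R)
E
```

```text
BR [583.2  71.9  69.3] 0.05159638240867348 [581.9  73. ] [581.   75.6]
FR [425.   48.5  69.6] 0.5972319803642986 [423.9  49.5] [423.8  51.8]
BL [546.3 315.9  70.1] 0.010307611675639454 [545.6 316.3] [545.  317.7]
FL [389.2 291.   69.1] 0.014546005132769466 [388.4 291.7] [387.6 294.1]
RK [488.2  76.6  99.8] 1.1646689732107574 [485.3  80.6] [481.   89.4]
LK [453.1 275.7 102.8] 1.3163316044479305 [450.6 276.9] [450.3 281.6]
hub [530.6  45.2  76.6] 0.43623752537329663 [526.9  49. ] [524.3  57.3]
peg [481.8  14.  101.9] 0.4036322486013895 [479.   17.3] [477.   24.5]
[484.6 183.7  71.5] 0.150540530200565 0.1475053004788591 159.23226936350468 245.12419558897358
BR [  79.7 -122.4]
FR [ -79.7 -122.7]
BL [ 79.6 122.9]
FL [-79.6 122.2]
RK [-16.  -97.4]
LK [-19.8  99.6]
hub [  21.3 -135.1]
peg [ -30.5 -160.1]
```

>>> carry_out([
  {"wz":0.098},
  {"dx":3.3,"dy":-2.7},
  {"dx":3.3,"dy":-2.7},
  {"dx":3.3,"dy":-2.7},
  {"dx":3.3,"dy":-2.7},
], jaw=0)

```text
$.increments[0]: bad value
```

```bash
cat >> h.py <<'E'
C=np.array([484.6,183.7]); YAW=0.149
RC=np.array([[np.cos(YAW),-np.sin(YAW)],[np.sin(YAW),np.cos(YAW)]])
def case(p): return (np.array(p)[:2]-C)@RC
def st():
    s=get_state(); q=s["tcp_rot"]; 
    w,x,y,z=q; tx=(1-2*(y*y+z*z),2*(x*y+w*z),2*(x*z-w*y))
    print("t",round(s["time"],2),"tcp case",case(s["ee_pos"]).round(1),"z",s["ee_pos"][2].round(1),"yaw",round(np.arctan2(tx[1],tx[0]),4),"xz",round(tx[2],3),"F case",np.r_[s["ft_force"][:2]@RC,s["ft_force"][2]].round(1),"gap",round(s["finger_gap"],1))
    return s
E
python3 - <<'E'
from h import *
s=st(); print(s["q"].round(2))
a=calibration("scene")
for p in [(290,215),(262,205),(240,180),(365,180),(150,350),(245,250)]: print(p,case(onz(a,*p,0)).round())
print(case(onz(a,160,165,200)),case(onz(a,245,215,200)))
E
```

```text
t 0.1 tcp case [-435.8 -830.8] z 194.9 yaw 0.2469 xz -0.0 F case [ 0.4 -0.9 -0.7] gap 85.2
[ 1.25  0.6  -0.    1.6   0.    0.94 -0.08]
(290, 215) [ 131. -302.]
(262, 205) [ 219. -297.]
(240, 180) [ 330. -350.]
(365, 180) [   9. -525.]
(150, 350) [199. 189.]
(245, 250) [ 171. -143.]
[ 388.29820953 -143.29788037] [ 118.47720053 -107.81296372]
```

>>> carry_out([
  {"dx":0,"dy":0,"dz":0,"wx":0,"wy":0,"wz":0.098},
  {"dx":3.3,"dy":-2.7,"dz":0,"wx":0,"wy":0,"wz":0},
  {"dx":3.3,"dy":-2.7,"dz":0,"wx":0,"wy":0,"wz":0},
  {"dx":3.3,"dy":-2.7,"dz":0,"wx":0,"wy":0,"wz":0},
  {"dx":3.3,"dy":-2.7,"dz":0,"wx":0,"wy":0,"wz":0},
], jaw=0)

```text
time: 0.6
ee_pos: [292.4, -575.1, 195.2]
tcp_rot: [-0.0, 0.997, 0.074, -0.0]
ft_force: [-0.6, -0.8, -0.0]
finger_gap: 12.2
```

```bash
python3 - <<'E'
from h import *
s=st(); print(s["q"].round(2))
E
```

```text
t 0.6 tcp case [-302.7 -721.9] z 195.2 yaw 0.1486 xz -0.0 F case [-0.7 -0.7 -0. ] gap 12.2
[ 1.    0.5   0.02  1.79 -0.01  0.85 -0.4 ]
```

>>> carry_out([
  {"dx":3.8,"dy":-3.2,"dz":0,"wx":0,"wy":0,"wz":0},
  {"dx":3.8,"dy":-3.2,"dz":0,"wx":0,"wy":0,"wz":0},
  {"dx":3.8,"dy":-3.2,"dz":0,"wx":0,"wy":0,"wz":0},
  {"dx":3.8,"dy":-3.2,"dz":0,"wx":0,"wy":0,"wz":0},
  {"dx":3.8,"dy":-3.2,"dz":0,"wx":0,"wy":0,"wz":0},
])

```text
time: 1.1
ee_pos: [456.7, -388.5, 195.5]
tcp_rot: [-0.0, 0.997, 0.074, -0.0]
ft_force: [0.9, -0.9, 0.7]
finger_gap: 0.0
```

>>> carry_out([
  {"dx":0.8,"dy":-4.5,"dz":0,"wx":0,"wy":0,"wz":0},
  {"dx":0.8,"dy":-4.5,"dz":0,"wx":0,"wy":0,"wz":0},
  {"dx":0.8,"dy":-4.5,"dz":0,"wx":0,"wy":0,"wz":0},
  {"dx":0.8,"dy":-4.5,"dz":0,"wx":0,"wy":0,"wz":0},
  {"dx":0.8,"dy":-4.5,"dz":0,"wx":0,"wy":0,"wz":0},
])

```text
time: 1.6
ee_pos: [461.7, -160.0, 195.6]
tcp_rot: [-0.0, 0.997, 0.074, -0.0]
ft_force: [1.3, 0.9, -0.7]
finger_gap: -0.3
```

```bash
python3 - <<'E'
from h import *
s=st(); print(s["q"].round(2))
E
```

```text
t 1.6 tcp case [ -73.7 -336.5] z 195.6 yaw 0.1488 xz -0.0 F case [ 1.5  0.7 -0.7] gap -0.3
[ 0.24  0.32 -0.03  2.13  0.01  0.69 -1.22]
```

>>> carry_out([
  {"dx":0.1,"dy":-4.4,"dz":0,"wx":0,"wy":0,"wz":0},
  {"dx":0.1,"dy":-4.4,"dz":0,"wx":0,"wy":0,"wz":0},
  {"dx":0.1,"dy":-4.4,"dz":0,"wx":0,"wy":0,"wz":0},
  {"dx":0.1,"dy":-4.4,"dz":0,"wx":0,"wy":0,"wz":0},
  {"dx":0.1,"dy":-4.4,"dz":0,"wx":0,"wy":0,"wz":0},
])

```text
time: 2.1
ee_pos: [433.7, 58.1, 195.7]
tcp_rot: [0.0, 0.997, 0.074, 0.0]
ft_force: [0.8, 0.3, 0.4]
finger_gap: -0.1
```

>>> carry_out([
  {"dx":0.1,"dy":-4.4,"dz":0,"wx":0,"wy":0,"wz":0},
  {"dx":0.1,"dy":-4.4,"dz":0,"wx":0,"wy":0,"wz":0},
  {"dx":0.1,"dy":-4.4,"dz":0,"wx":0,"wy":0,"wz":0},
  {"dx":0.1,"dy":-4.4,"dz":0,"wx":0,"wy":0,"wz":0},
  {"dx":0.1,"dy":-4.4,"dz":0,"wx":0,"wy":0,"wz":0},
])

```text
time: 2.6
ee_pos: [406.0, 276.5, 195.6]
tcp_rot: [0.0, 0.997, 0.074, -0.0]
ft_force: [0.4, -0.7, 0.6]
finger_gap: 0.0
```

```bash
python3 - <<'E'
from h import *
s=st(); print(s["q"].round(2))
cv2.imwrite("pics/w1.png",snapshot("wrist")[:,:,::-1])
cv2.imwrite("pics/s1.png",snapshot("side")[:,:,::-1])
E
```

```text
t 2.6 tcp case [-63.9 103.4] z 195.6 yaw 0.1489 xz -0.0 F case [ 0.3 -0.8  0.6] gap 0.0
[-0.6   0.33 -0.15  2.12  0.07  0.7  -2.22]
```

View pics/w1.png

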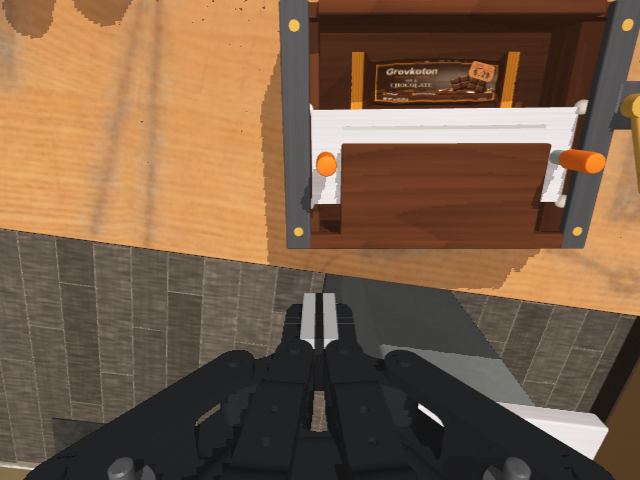

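View pics/s1.png

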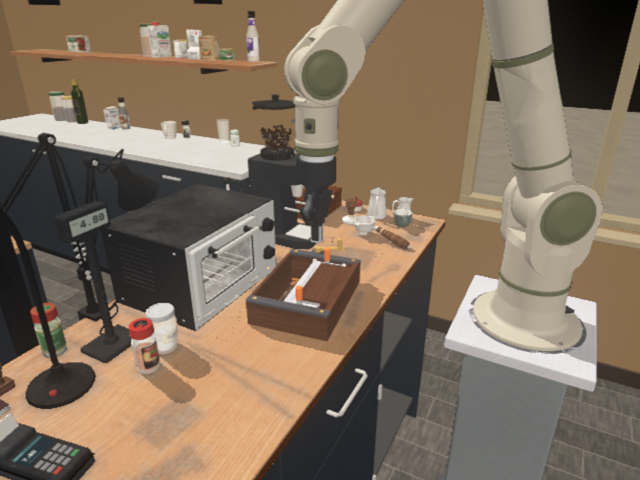

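```bash
python3 - <<'E'
from h import *
np.set_printoptions(precision=1,suppress=True)
c=calibration("wrist"); print(c["extrinsics"])
for n,p,z in [("BL",(294,25),71.5),("FL",(298,231),71.5),("BR",(628,25),71.5),("FR",(577,231),71.5),("LK",(326,163),107),("RK",(595,162),107)]:
    q=onz(c,*p,z); print(n,q,case(q))
E
```

```text
[[  0.2  -0.9  -0.3 487. ]
 [ -1.   -0.1  -0.  292.7]
 [ -0.    0.3  -0.9 374.9]
 [  0.    0.    0.    1. ]]
BL [546.1 321.2  71.5] [ 81.3 126.8]
FL [387.4 296.2  71.5] [-79.4 125.6]
BR [584.7  76.5  71.5] [  83.  -120.9]
FR [426.1  51.9  71.5] [ -77.5 -121.7]
LK [454.4 282.6 107. ] [-15.2 102.3]
RK [485.9  87.5 107. ] [-13.  -95.3]
```

>>> carry_out([
  {"dx":0,"dy":0.1,"dz":3.7,"wx":0,"wy":0,"wz":0},
  {"dx":0,"dy":0,"dz":3.7,"wx":0,"wy":0,"wz":0},
  {"dx":0,"dy":0,"dz":3.8,"wx":0,"wy":0,"wz":0},
  {"dx":1.4,"dy":0,"dz":0,"wx":0,"wy":0,"wz":0},
  {"dx":0.5,"dy":0,"dz":0,"wx":0,"wy":0,"wz":0},
])

```text
time: 3.2
ee_pos: [427.3, 276.7, 83.9]
tcp_rot: [0.0, 0.997, 0.074, -0.0]
ft_force: [0.2, -0.1, 0.4]
finger_gap: 0.2
```

>>> carry_out([
  {"dx":0.4,"dy":0,"dz":0,"wx":0,"wy":0,"wz":0},
  {"dx":0.4,"dy":0,"dz":0,"wx":0,"wy":0,"wz":0},
  {"dx":0.4,"dy":0,"dz":0,"wx":0,"wy":0,"wz":0},
  {"dx":0.3,"dy":0,"dz":0,"wx":0,"wy":0,"wz":0},
  {"dx":0,"dy":0,"dz":0,"wx":0,"wy":0,"wz":0},
])

```text
time: 3.7
ee_pos: [441.0, 279.0, 84.2]
tcp_rot: [-0.0, 0.997, 0.074, 0.0]
ft_force: [-0.5, -0.6, -0.3]
finger_gap: 0.1
```

```bash
python3 - <<'E'
from h import *
s=st(); print(s["q"].round(2))
cv2.imwrite("pics/w2.png",snapshot("wrist")[:,:,::-1])
E
```

```text
t 3.7 tcp case [-28.9 100.7] z 84.2 yaw 0.1484 xz 0.001 F case [-0.6 -0.6 -0.3] gap 0.1
[-0.59  0.53 -0.12  2.16  0.13  0.46 -2.23]
```

View pics/w2.png

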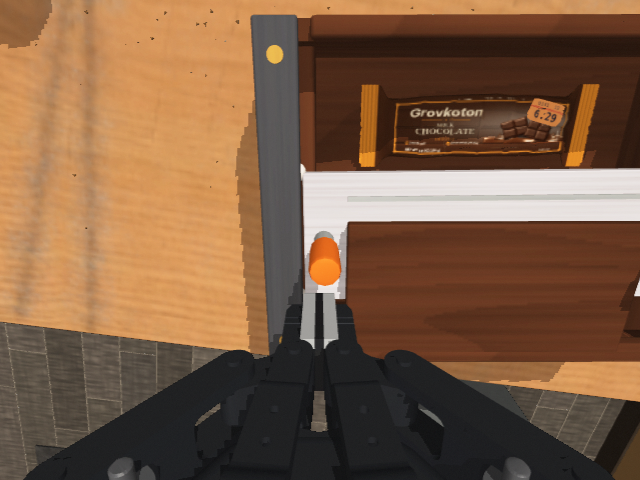

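>>> carry_out([
  {"dx":0.4,"dy":0,"dz":0,"wx":0,"wy":0,"wz":0},
  {"dx":0.4,"dy":0,"dz":0,"wx":0,"wy":0,"wz":0},
  {"dx":0.3,"dy":0,"dz":0,"wx":0,"wy":0,"wz":0},
  {"dx":0.3,"dy":0,"dz":0,"wx":0,"wy":0,"wz":0},
])

```text
time: 4.15
ee_pos: [454.6, 281.0, 83.6]
tcp_rot: [0.0, 0.997, 0.074, -0.0]
ft_force: [0.3, -0.5, 0.8]
finger_gap: -0.1
```

```bash
python3 - <<'E'
from h import *
s=st()
cv2.imwrite("pics/w3.png",snapshot("wrist")[:,:,::-1])
E
```

```text
t 4.15 tcp case [-15.2 100.7] z 83.6 yaw 0.1488 xz -0.0 F case [ 0.3 -0.5  0.8] gap -0.1
```

View pics/w3.png

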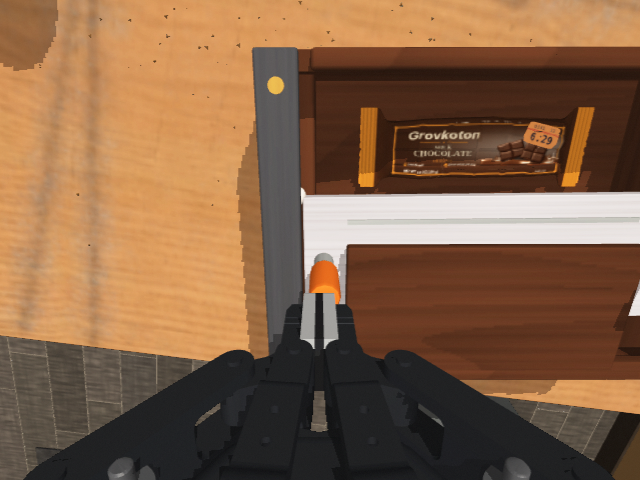

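```bash
python3 - <<'E'
from h import *
np.set_printoptions(precision=1,suppress=True)
c=calibration("wrist"); s=st()
print("tcp px",proj(c,s["ee_pos"]))
q=s["ee_pos"]
for dz in (0,20,40): print(dz,proj(c,q+[0,0,dz]))
x=np.r_[RC[:,0],0]
for d in (-30,-20,-10,0,10,20,30): print(d,proj(c,np.r_[C,0]+RC.dot([d,101]).tolist()+[0]+0 if 0 else np.r_[C+RC@[d,101],107]), proj(c,np.r_[C+RC@[d,101],62]))
for n in("scene","side"): cv2.imwrite(f"pics/{n}3.png",cv2.resize(snapshot(n)[225:385,200:380,::-1],None,fx=3.5,fy=3.5,interpolation=cv2.INTER_CUBIC))
E
```

```text
t 4.2 tcp case [-14.7 100.7] z 83.6 yaw 0.1485 xz 0.0 F case [ 0.6 -0.5  0.7] gap -0.1
tcp px [316.6 273.8]
0 [316.6 273.8]
20 [316.5 290.8]
40 [316.2 311.8]
-30 [315.9 321.5] [316.3 281.7]
-20 [315.8 303.7] [316.3 266.8]
-10 [315.8 285.3] [316.3 251.5]
0 [315.7 266.1] [316.2 235.6]
10 [315.6 246.2] [316.2 219.3]
20 [315.6 225.5] [316.1 202.5]
30 [315.5 204. ] [316.1 185.1]
```

View pics/scene3.png

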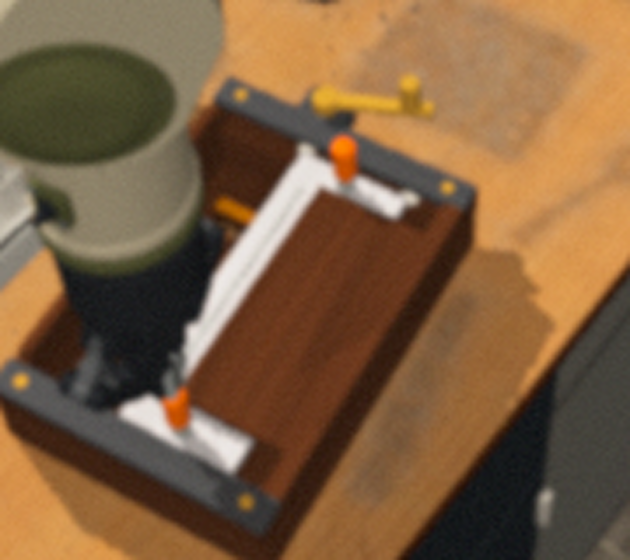

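View pics/side3.png

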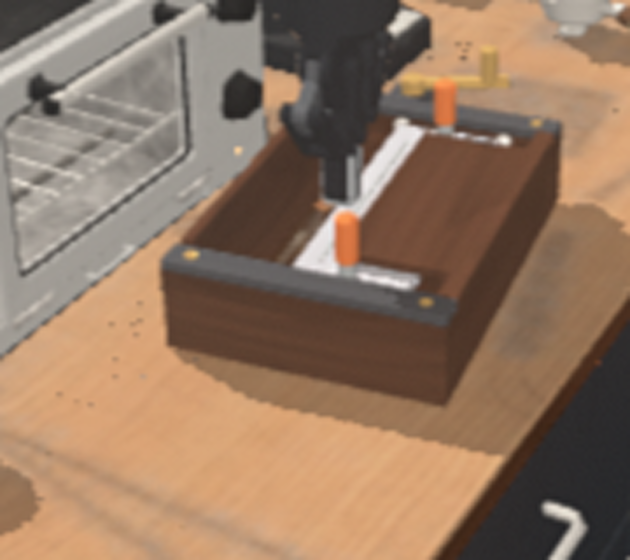

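```bash
python3 - <<'E'
from h import *
np.set_printoptions(precision=1,suppress=True)
s=st();q=s["ee_pos"]
for n in("scene","side"):
    c=calibration(n)
    for dz in (0,20,40): print(n,dz,proj(c,q+[0,0,dz]), (proj(c,q+[0,0,dz])-[200,225])*3.5)
    print("knob top", (proj(c,np.r_[C+RC@[-16,100],107])-[200,225])*3.5)
a,b=calibration("scene"),calibration("side")
print(tri(a,b,(200+177/3.5,225+375/3.5),(200+340/3.5,225+200/3.5)))
E
```

```text
t 4.3 tcp case [-15.4 100.6] z 83.6 yaw 0.1486 xz -0.0 F case [-0.5 -0.2 -0.3] gap -0.2
scene 0 [248.6 343.1] [170.  413.2]
scene 20 [247.4 338.5] [166.  397.3]
scene 40 [246.3 333.8] [161.9 380.9]
knob top [166.8 394.1]
side 0 [297.7 295.5] [342.1 246.8]
side 20 [297.6 287.7] [341.5 219.6]
side 40 [297.4 279.8] [340.9 192. ]
knob top [342.6 214.5]
(array([459.3, 269.1, 109.1]), np.float64(5.560376337922006))
```

>>> carry_out([
  {"dx":-3.0,"dy":0,"dz":0,"wx":0,"wy":0,"wz":0},
  {"dx":0,"dy":0,"dz":0.8,"wx":0,"wy":0,"wz":0},
  {"dx":0,"dy":0,"dz":0,"wx":0,"wy":0,"wz":0},
])

```text
time: 4.6
ee_pos: [423.9, 276.3, 75.1]
tcp_rot: [0.0, 0.997, 0.075, -0.001]
ft_force: [0.6, 0.5, 0.1]
finger_gap: -0.1
```

```bash
python3 - <<'E'
from h import *
np.set_printoptions(precision=1,suppress=True)
s=st();q=s["ee_pos"]; print(q)
for n in("scene","side"):
    c=calibration(n)
    for dz in (0,20,40): print(n,dz, (proj(c,q+[0,0,dz])-[200,225])*3.5)
    cv2.imwrite(f"pics/{n}4.png",cv2.resize(snapshot(n)[225:385,200:380,::-1],None,fx=3.5,fy=3.5,interpolation=cv2.INTER_CUBIC))
cv2.imwrite("pics/w4.png",snapshot("wrist")[:,:,::-1])
E
```

```text
t 4.6 tcp case [-46.3 100.6] z 75.1 yaw 0.1497 xz -0.001 F case [0.7 0.4 0.1] gap -0.1
[423.9 276.3  75.1]
scene 0 [215.7 443. ]
scene 20 [212.4 427.6]
scene 40 [209.1 411.6]
side 0 [387.9 267.1]
side 20 [387.7 239.9]
side 40 [387.5 212.3]
```

View pics/side4.png

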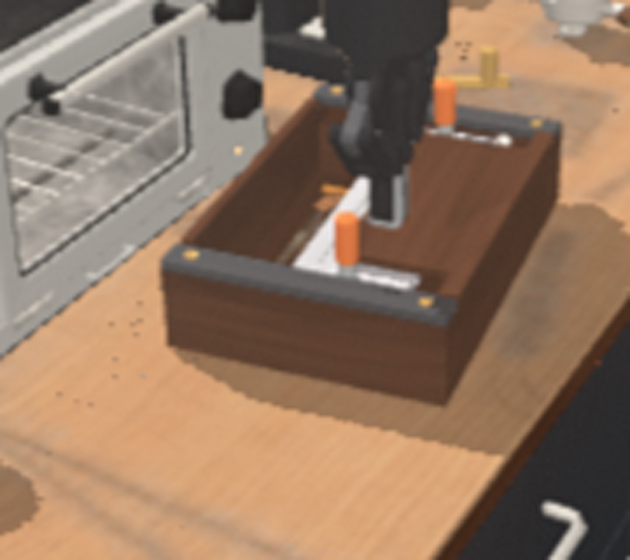

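View pics/scene4.png

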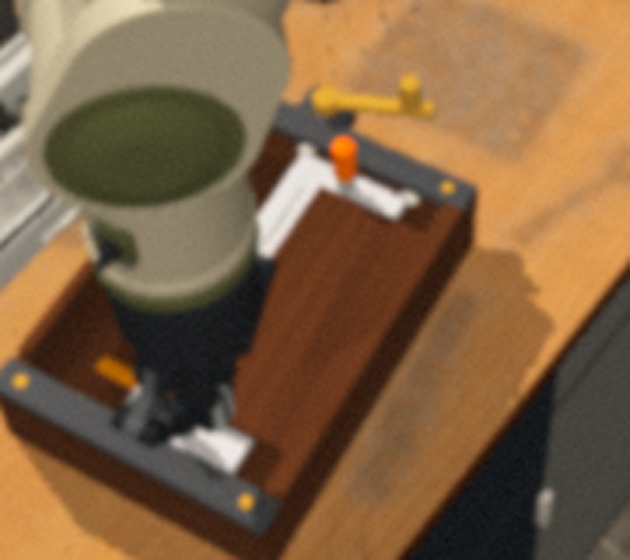

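View pics/w4.png

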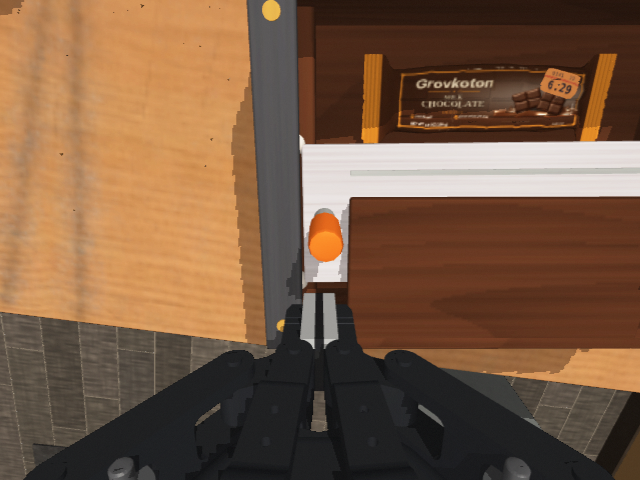

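>>> carry_out([
  {"dx":0,"dy":0,"dz":0.8,"wx":0,"wy":0,"wz":0},
  {"dx":0,"dy":0,"dz":0.5,"wx":0,"wy":0,"wz":0},
  {"dx":0,"dy":0,"dz":0.4,"wx":0,"wy":0,"wz":0},
  {"dx":0,"dy":0,"dz":0,"wx":0,"wy":0,"wz":0},
])

```text
time: 5.15
ee_pos: [424.3, 276.2, 57.9]
tcp_rot: [0.0, 0.997, 0.074, -0.001]
ft_force: [-0.4, -0.4, 0.5]
finger_gap: -0.0
```

```bash
python3 - <<'E'
from h import *
np.set_printoptions(precision=1,suppress=True)
s=st();q=s["ee_pos"]; print(q)
n="side";c=calibration(n)
for dz in (0,20,40): print(n,dz, (proj(c,q+[0,0,dz])-[240,225])*5)
cv2.imwrite(f"pics/{n}5.png",cv2.resize(snapshot(n)[225:335,240:380,::-1],None,fx=5,fy=5,interpolation=cv2.INTER_CUBIC))
E
```

```text
t 5.15 tcp case [-45.8 100.4] z 57.9 yaw 0.1488 xz -0.001 F case [-0.5 -0.3  0.5] gap -0.0
[424.3 276.2  57.9]
side 0 [353.6 414.1]
side 20 [353.3 375.8]
side 40 [353.  336.9]
```

View pics/side5.png

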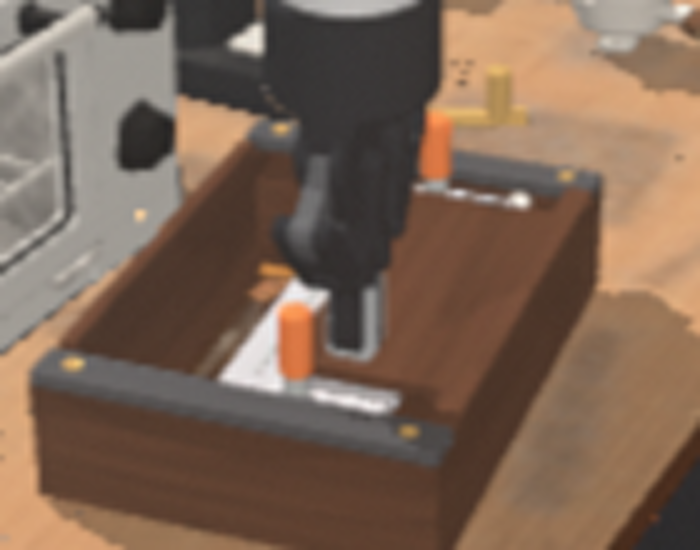

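>>> carry_out([
  {"dx":0,"dy":0,"dz":0.5,"wx":0,"wy":0,"wz":0},
  {"dx":0.6,"dy":0,"dz":0,"wx":0,"wy":0,"wz":0},
  {"dx":0.4,"dy":0,"dz":0,"wx":0,"wy":0,"wz":0},
  {"dx":0.4,"dy":0,"dz":0,"wx":0,"wy":0,"wz":0},
])

```text
time: 5.6
ee_pos: [438.6, 278.6, 53.7]
tcp_rot: [0.0, 0.997, 0.074, -0.0]
ft_force: [-3.6, -0.4, -0.3]
finger_gap: -0.0
```

>>> carry_out([
  {"dx":0.4,"dy":0,"dz":0,"wx":0,"wy":0,"wz":0},
  {"dx":0.4,"dy":0,"dz":0,"wx":0,"wy":0,"wz":0},
])

```text
time: 5.8
ee_pos: [446.4, 279.8, 53.6]
tcp_rot: [0.0, 0.997, 0.074, -0.0]
ft_force: [-0.9, 0.3, -0.6]
finger_gap: 0.1
```

```bash
python3 - <<'E'
from h import *
s=st()
cv2.imwrite("pics/w6.png",snapshot("wrist")[:,:,::-1])
E
```

```text
t 5.8 tcp case [-23.5 100.7] z 53.6 yaw 0.1489 xz -0.0 F case [-0.9  0.4 -0.6] gap 0.1
```

View pics/w6.png

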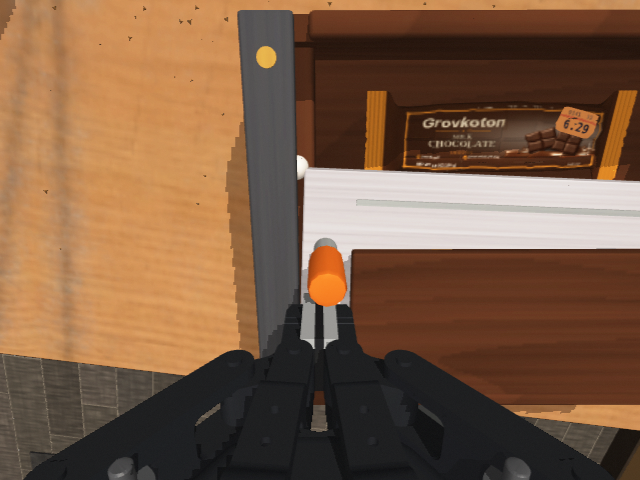

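>>> carry_out([
  {"dx":-2.2,"dy":0,"dz":0,"wx":0,"wy":0,"wz":0},
  {"dx":0,"dy":4.5,"dz":0,"wx":0,"wy":0,"wz":0},
  {"dx":0,"dy":4.5,"dz":0,"wx":0,"wy":0,"wz":0},
  {"dx":0,"dy":4.5,"dz":0,"wx":0,"wy":0,"wz":0},
  {"dx":0,"dy":4.5,"dz":0,"wx":0,"wy":0,"wz":0},
])

```text
time: 6.35
ee_pos: [452.1, 97.0, 53.8]
tcp_rot: [-0.0, 0.997, 0.075, 0.001]
ft_force: [0.5, 0.1, -0.3]
finger_gap: -0.0
```

>>> carry_out([
  {"dx":0,"dy":1.8,"dz":0,"wx":0,"wy":0,"wz":0},
  {"dx":0,"dy":0,"dz":0,"wx":0,"wy":0,"wz":0},
])

```text
time: 6.55
ee_pos: [454.7, 77.2, 53.8]
tcp_rot: [0.001, 0.997, 0.072, 0.0]
ft_force: [-0.5, 1.0, -0.2]
finger_gap: -0.3
```

```bash
python3 - <<'E'
from h import *
s=st(); print(s["q"].round(2))
cv2.imwrite("pics/w7.png",snapshot("wrist")[:,:,::-1])
E
```

```text
t 6.55 tcp case [ -45.3 -100.9] z 53.8 yaw 0.1431 xz 0.0 F case [-0.3  1.1 -0.2] gap -0.3
[-0.19  0.54 -0.14  2.31  0.24  0.31 -1.97]
```

View pics/w7.png

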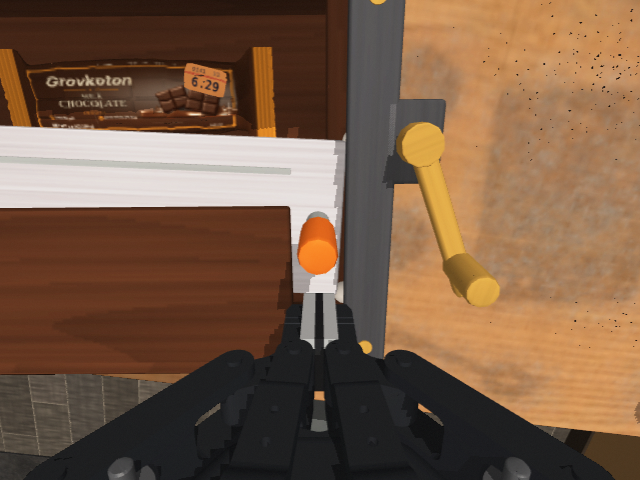

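>>> carry_out([
  {"dx":1.2,"dy":0,"dz":0,"wx":0,"wy":0,"wz":0},
  {"dx":0.5,"dy":0,"dz":0,"wx":0,"wy":0,"wz":0},
  {"dx":0.5,"dy":0,"dz":0,"wx":0,"wy":0,"wz":0},
  {"dx":0.5,"dy":0,"dz":0,"wx":0,"wy":0,"wz":0},
  {"dx":0.5,"dy":0,"dz":0,"wx":0,"wy":0,"wz":0},
])

```text
time: 7.1
ee_pos: [485.3, 85.8, 53.6]
tcp_rot: [0.0, 0.997, 0.075, -0.001]
ft_force: [-3.6, 0.1, 2.6]
finger_gap: 0.2
```

```bash
python3 - <<'E'
from h import *
s=st()
cv2.imwrite("pics/w8.png",snapshot("wrist")[:,:,::-1])
E
```

```text
t 7.1 tcp case [-13.8 -97. ] z 53.6 yaw 0.1497 xz -0.001 F case [-3.6  0.6  2.6] gap 0.2
```

View pics/w8.png

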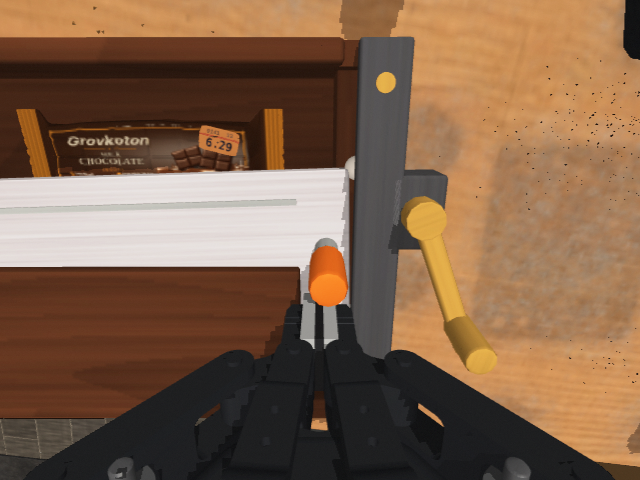

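>>> carry_out([
  {"dx":-2.5,"dy":0,"dz":0,"wx":0,"wy":0,"wz":0},
  {"dx":0,"dy":-4.9,"dz":0,"wx":0,"wy":0,"wz":0},
  {"dx":0,"dy":-4.9,"dz":0,"wx":0,"wy":0,"wz":0},
  {"dx":0,"dy":-4.9,"dz":0,"wx":0,"wy":0,"wz":0},
  {"dx":0,"dy":-4.9,"dz":0,"wx":0,"wy":0,"wz":0},
])

```text
time: 7.65
ee_pos: [432.3, 278.5, 53.8]
tcp_rot: [-0.001, 0.997, 0.074, 0.001]
ft_force: [1.5, 1.0, 0.2]
finger_gap: 0.0
```

>>> carry_out([
  {"dx":0,"dy":0,"dz":0,"wx":0,"wy":0,"wz":0},
])

```text
time: 7.75
ee_pos: [431.4, 285.2, 53.9]
tcp_rot: [-0.003, 0.997, 0.079, 0.002]
ft_force: [-0.3, -1.2, 0.1]
finger_gap: -0.1
```

```bash
python3 - <<'E'
from h import *
s=st()
cv2.imwrite("pics/w9.png",snapshot("wrist")[:,:,::-1])
E
```

```text
t 7.75 tcp case [-37.6 108.3] z 53.9 yaw 0.1588 xz 0.004 F case [-0.5 -1.2  0.1] gap -0.1
```

View pics/w9.png

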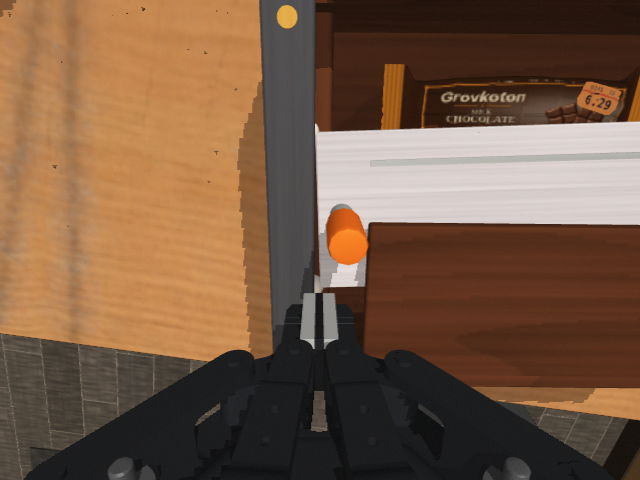

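>>> carry_out([
  {"dx":0.5,"dy":0,"dz":0,"wx":0,"wy":0,"wz":0},
  {"dx":0.5,"dy":0,"dz":0,"wx":0,"wy":0,"wz":0},
  {"dx":0.5,"dy":0,"dz":0,"wx":0,"wy":0,"wz":0},
])

```text
time: 8.1
ee_pos: [448.0, 276.4, 53.7]
tcp_rot: [0.0, 0.997, 0.073, 0.0]
ft_force: [-0.2, -0.1, -0.3]
finger_gap: 0.2
```

>>> carry_out([
  {"dx":0.5,"dy":0,"dz":0,"wx":0,"wy":0,"wz":0},
  {"dx":0.5,"dy":0,"dz":0,"wx":0,"wy":0,"wz":0},
  {"dx":0.5,"dy":0,"dz":0,"wx":0,"wy":0,"wz":0},
  {"dx":0.4,"dy":0,"dz":0,"wx":0,"wy":0,"wz":0},
])

```text
time: 8.5
ee_pos: [465.7, 280.5, 53.6]
tcp_rot: [0.0, 0.997, 0.074, -0.0]
ft_force: [-3.5, 1.3, 2.9]
finger_gap: 0.1
```

```bash
python3 - <<'E'
from h import *
s=st()
cv2.imwrite("pics/w10.png",snapshot("wrist")[:,:,::-1])
E
```

```text
t 8.5 tcp case [-4.4 98.6] z 53.6 yaw 0.1486 xz -0.0 F case [-3.2  1.8  2.9] gap 0.1
```

View pics/w10.png

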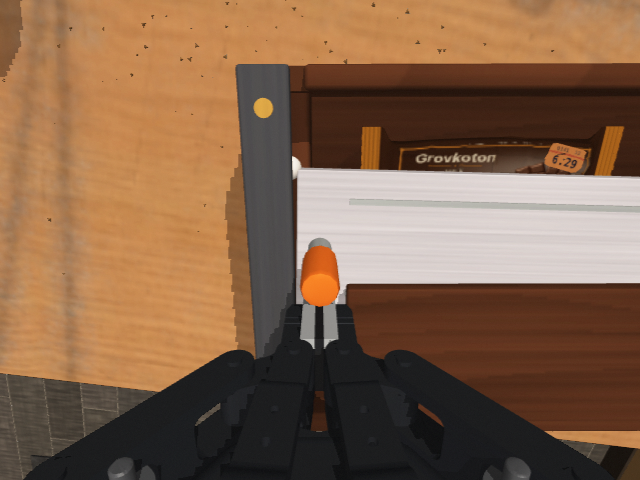

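>>> carry_out([
  {"dx":-2.6,"dy":0,"dz":0,"wx":0,"wy":0,"wz":0},
  {"dx":0,"dy":4.5,"dz":0,"wx":0,"wy":0,"wz":0},
  {"dx":0,"dy":4.5,"dz":0,"wx":0,"wy":0,"wz":0},
  {"dx":0,"dy":4.5,"dz":0,"wx":0,"wy":0,"wz":0},
  {"dx":0,"dy":4.0,"dz":0,"wx":0,"wy":0,"wz":0},
])

```text
time: 9.05
ee_pos: [466.6, 101.7, 53.7]
tcp_rot: [0.0, 0.997, 0.074, 0.001]
ft_force: [-0.5, 0.5, -0.6]
finger_gap: 0.2
```

>>> carry_out([
  {"dx":0,"dy":2.1,"dz":0,"wx":0,"wy":0,"wz":0},
  {"dx":0,"dy":0,"dz":0,"wx":0,"wy":0,"wz":0},
  {"dx":0.6,"dy":0,"dz":0,"wx":0,"wy":0,"wz":0},
  {"dx":0.5,"dy":0,"dz":0,"wx":0,"wy":0,"wz":0},
  {"dx":0.5,"dy":0,"dz":0,"wx":0,"wy":0,"wz":0},
])

```text
time: 9.55
ee_pos: [485.5, 86.9, 53.7]
tcp_rot: [-0.0, 0.997, 0.075, 0.0]
ft_force: [-0.6, -0.0, 0.3]
finger_gap: 0.1
```

>>> carry_out([
  {"dx":0.5,"dy":0,"dz":0,"wx":0,"wy":0,"wz":0},
  {"dx":0.5,"dy":0,"dz":0,"wx":0,"wy":0,"wz":0},
  {"dx":0.5,"dy":0,"dz":0,"wx":0,"wy":0,"wz":0},
  {"dx":0.4,"dy":0,"dz":0,"wx":0,"wy":0,"wz":0},
])

```text
time: 9.95
ee_pos: [503.2, 88.0, 53.6]
tcp_rot: [0.0, 0.997, 0.074, -0.001]
ft_force: [-3.6, -0.8, 1.7]
finger_gap: -0.1
```

```bash
python3 - <<'E'
from h import *
s=st(); print(s["q"].round(2))
cv2.imwrite("pics/w11.png",snapshot("wrist")[:,:,::-1])
E
```

```text
t 9.95 tcp case [  4.2 -97.4] z 53.6 yaw 0.1489 xz -0.001 F case [-3.7 -0.3  1.7] gap -0.1
[-0.17  0.57 -0.16  2.2   0.23  0.39 -1.94]
```

View pics/w11.png

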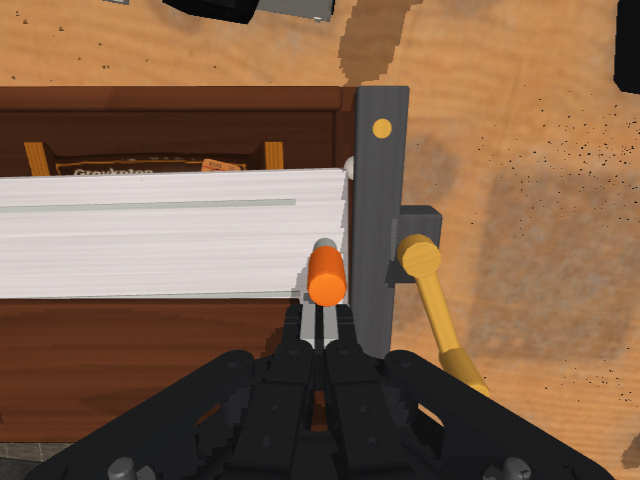

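>>> carry_out([
  {"dx":-2.3,"dy":0,"dz":0,"wx":0,"wy":0,"wz":0},
  {"dx":0,"dy":-4.5,"dz":0,"wx":0,"wy":0,"wz":0},
  {"dx":0,"dy":-4.5,"dz":0,"wx":0,"wy":0,"wz":0},
  {"dx":0,"dy":-4.5,"dz":0,"wx":0,"wy":0,"wz":0},
  {"dx":0,"dy":-4.0,"dz":0,"wx":0,"wy":0,"wz":0},
])

```text
time: 10.5
ee_pos: [455.2, 260.8, 53.8]
tcp_rot: [-0.001, 0.997, 0.075, 0.001]
ft_force: [0.4, -1.1, -0.3]
finger_gap: 0.4
```

>>> carry_out([
  {"dx":0,"dy":-2.1,"dz":0,"wx":0,"wy":0,"wz":0},
  {"dx":0,"dy":0,"dz":0,"wx":0,"wy":0,"wz":0},
  {"dx":0.5,"dy":0,"dz":0,"wx":0,"wy":0,"wz":0},
  {"dx":0.5,"dy":0,"dz":0,"wx":0,"wy":0,"wz":0},
  {"dx":0.5,"dy":0,"dz":0,"wx":0,"wy":0,"wz":0},
])

```text
time: 11.0
ee_pos: [467.7, 279.5, 53.7]
tcp_rot: [0.0, 0.997, 0.073, 0.0]
ft_force: [-0.1, -0.2, -0.3]
finger_gap: 0.3
```

>>> carry_out([
  {"dx":0.5,"dy":0,"dz":0,"wx":0,"wy":0,"wz":0},
  {"dx":0.5,"dy":0,"dz":0,"wx":0,"wy":0,"wz":0},
  {"dx":0.5,"dy":0,"dz":0,"wx":0,"wy":0,"wz":0},
  {"dx":0.2,"dy":0,"dz":0,"wx":0,"wy":0,"wz":0},
])

```text
time: 11.4
ee_pos: [483.9, 283.2, 53.6]
tcp_rot: [-0.0, 0.997, 0.074, 0.0]
ft_force: [-2.6, 0.4, 2.1]
finger_gap: -0.5
```

```bash
python3 - <<'E'
from h import *
s=st(); print(s["q"].round(2))
cv2.imwrite("pics/w12.png",snapshot("wrist")[:,:,::-1])
E
```

```text
t 11.4 tcp case [14.1 98.5] z 53.6 yaw 0.1484 xz 0.0 F case [-2.5  0.8  2.1] gap -0.5
[-0.55  0.61 -0.12  2.09  0.15  0.45 -2.21]
```

View pics/w12.png

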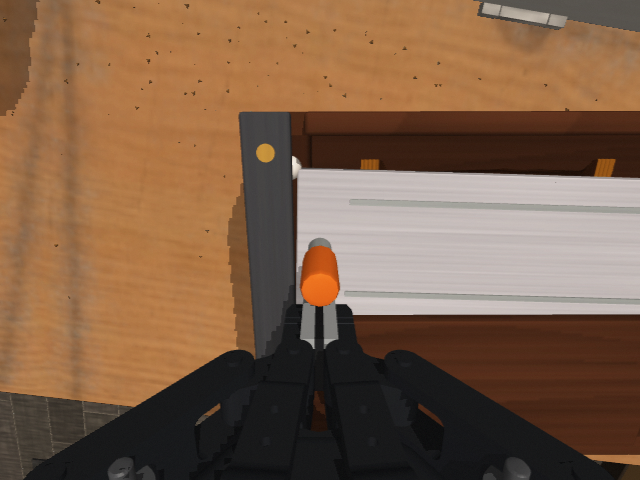

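>>> carry_out([
  {"dx":-2.4,"dy":0,"dz":0,"wx":0,"wy":0,"wz":0},
  {"dx":0,"dy":4.5,"dz":0,"wx":0,"wy":0,"wz":0},
  {"dx":0,"dy":4.5,"dz":0,"wx":0,"wy":0,"wz":0},
  {"dx":0,"dy":4.5,"dz":0,"wx":0,"wy":0,"wz":0},
  {"dx":0,"dy":4.0,"dz":0,"wx":0,"wy":0,"wz":0},
])

```text
time: 11.95
ee_pos: [486.2, 104.6, 53.7]
tcp_rot: [0.0, 0.997, 0.074, 0.001]
ft_force: [0.9, -0.1, -0.2]
finger_gap: -0.4
```

>>> carry_out([
  {"dx":0,"dy":2.1,"dz":0,"wx":0,"wy":0,"wz":0},
  {"dx":0,"dy":0,"dz":0,"wx":0,"wy":0,"wz":0},
  {"dx":0.5,"dy":0,"dz":0,"wx":0,"wy":0,"wz":0},
  {"dx":0.5,"dy":0,"dz":0,"wx":0,"wy":0,"wz":0},
  {"dx":0.5,"dy":0,"dz":0,"wx":0,"wy":0,"wz":0},
])

```text
time: 12.45
ee_pos: [504.2, 89.7, 53.7]
tcp_rot: [-0.0, 0.997, 0.075, 0.0]
ft_force: [1.0, -0.1, -0.4]
finger_gap: 0.2
```

>>> carry_out([
  {"dx":0.5,"dy":0,"dz":0,"wx":0,"wy":0,"wz":0},
  {"dx":0.5,"dy":0,"dz":0,"wx":0,"wy":0,"wz":0},
  {"dx":0.4,"dy":0,"dz":0,"wx":0,"wy":0,"wz":0},
  {"dx":0.3,"dy":0,"dz":0,"wx":0,"wy":0,"wz":0},
])

```text
time: 12.85
ee_pos: [520.2, 90.6, 53.5]
tcp_rot: [0.0, 0.997, 0.074, -0.0]
ft_force: [-2.4, -1.2, 1.8]
finger_gap: 0.1
```

```bash
python3 - <<'E'
from h import *
s=st(); print(s["q"].round(2))
cv2.imwrite("pics/w13.png",snapshot("wrist")[:,:,::-1])
E
```

```text
t 12.85 tcp case [ 21.4 -97.4] z 53.5 yaw 0.1489 xz -0.001 F case [-2.5 -0.8  1.8] gap 0.1
[-0.17  0.58 -0.16  2.16  0.22  0.41 -1.93]
```

View pics/w13.png

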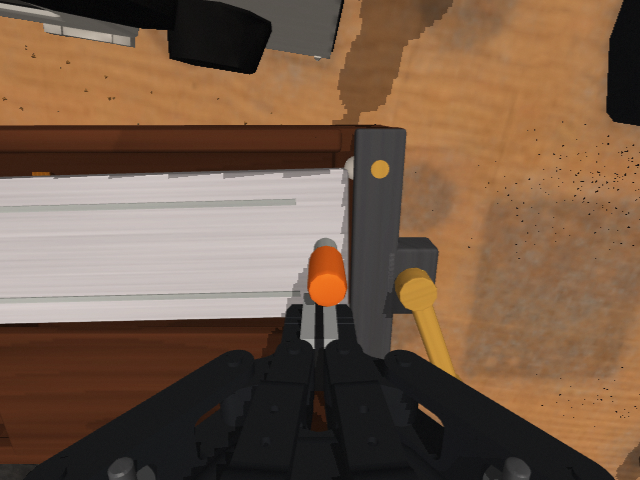

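>>> carry_out([
  {"dx":-2.3,"dy":0,"dz":0,"wx":0,"wy":0,"wz":0},
  {"dx":0,"dy":-4.5,"dz":0,"wx":0,"wy":0,"wz":0},
  {"dx":0,"dy":-4.5,"dz":0,"wx":0,"wy":0,"wz":0},
  {"dx":0,"dy":-4.5,"dz":0,"wx":0,"wy":0,"wz":0},
  {"dx":0,"dy":-4.0,"dz":0,"wx":0,"wy":0,"wz":0},
])

```text
time: 13.4
ee_pos: [471.9, 263.3, 53.8]
tcp_rot: [-0.001, 0.997, 0.075, 0.001]
ft_force: [0.4, -0.1, 0.2]
finger_gap: -0.2
```

>>> carry_out([
  {"dx":0,"dy":-2.1,"dz":0,"wx":0,"wy":0,"wz":0},
  {"dx":0,"dy":0,"dz":0,"wx":0,"wy":0,"wz":0},
  {"dx":0.5,"dy":0,"dz":0,"wx":0,"wy":0,"wz":0},
  {"dx":0.5,"dy":0,"dz":0,"wx":0,"wy":0,"wz":0},
  {"dx":0.5,"dy":0,"dz":0,"wx":0,"wy":0,"wz":0},
])

```text
time: 13.9
ee_pos: [484.5, 282.0, 53.7]
tcp_rot: [0.0, 0.997, 0.073, 0.0]
ft_force: [0.2, -0.5, 0.2]
finger_gap: -0.1
```

>>> carry_out([
  {"dx":0.4,"dy":0,"dz":0,"wx":0,"wy":0,"wz":0},
  {"dx":0.4,"dy":0,"dz":0,"wx":0,"wy":0,"wz":0},
])

```text
time: 14.1
ee_pos: [491.1, 283.6, 53.6]
tcp_rot: [0.0, 0.997, 0.074, -0.001]
ft_force: [-4.0, -0.4, 2.5]
finger_gap: 0.1
```

>>> carry_out([
  {"dx":0.2,"dy":0,"dz":0,"wx":0,"wy":0,"wz":0},
  {"dx":0.2,"dy":0,"dz":0,"wx":0,"wy":0,"wz":0},
])

```text
time: 14.3
ee_pos: [494.4, 284.6, 53.5]
tcp_rot: [0.0, 0.997, 0.074, -0.001]
ft_force: [-8.3, -0.5, 6.1]
finger_gap: -0.0
```

```bash
python3 - <<'E'
from h import *
s=st()
cv2.imwrite("pics/w14.png",snapshot("wrist")[:,:,::-1])
E
```

```text
t 14.3 tcp case [24.7 98.4] z 53.5 yaw 0.1487 xz -0.002 F case [-8.3  0.8  6.1] gap -0.0
```

View pics/w14.png

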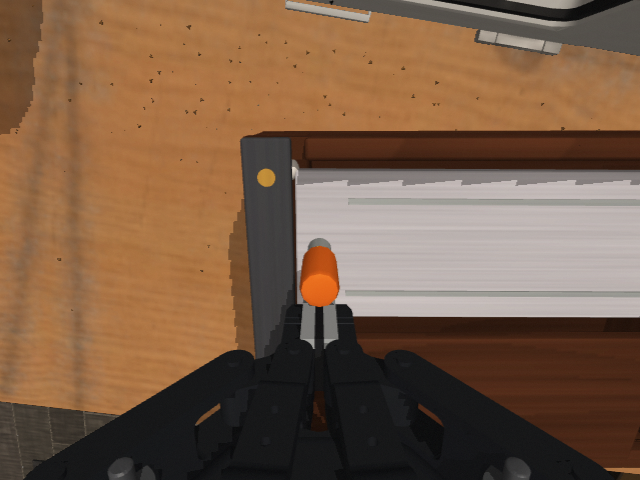

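>>> carry_out([
  {"dx":0.2,"dy":0,"dz":0,"wx":0,"wy":0,"wz":0},
  {"dx":0,"dy":0,"dz":0,"wx":0,"wy":0,"wz":0},
])

```text
time: 14.55
ee_pos: [494.4, 284.6, 53.5]
tcp_rot: [0.001, 0.997, 0.075, -0.002]
ft_force: [-10.0, -1.4, 6.9]
finger_gap: -0.1
```

>>> carry_out([
  {"dx":0.2,"dy":0,"dz":0,"wx":0,"wy":0,"wz":0},
  {"dx":0,"dy":0,"dz":0,"wx":0,"wy":0,"wz":0},
])

```text
time: 14.75
ee_pos: [494.5, 284.6, 53.4]
tcp_rot: [0.001, 0.997, 0.075, -0.004]
ft_force: [-15.1, -1.3, 11.2]
finger_gap: 0.1
```

```bash
python3 - <<'E'
from h import *
s=st()
E
```

```text
t 14.75 tcp case [24.8 98.3] z 53.4 yaw 0.1505 xz -0.007 F case [-15.1   1.   11.2] gap 0.1
```

>>> carry_out([
  {"dx":-2.5,"dy":0,"dz":0,"wx":0,"wy":0,"wz":0},
  {"dx":0,"dy":4.5,"dz":0,"wx":0,"wy":0,"wz":0},
  {"dx":0,"dy":4.5,"dz":0,"wx":0,"wy":0,"wz":0},
  {"dx":0,"dy":4.5,"dz":0,"wx":0,"wy":0,"wz":0},
  {"dx":0,"dy":4.0,"dz":0,"wx":0,"wy":0,"wz":0},
])

```text
time: 15.25
ee_pos: [501.1, 106.8, 53.8]
tcp_rot: [0.0, 0.997, 0.074, 0.001]
ft_force: [0.7, -0.2, -0.3]
finger_gap: -0.3
```

>>> carry_out([
  {"dx":0,"dy":2.1,"dz":0,"wx":0,"wy":0,"wz":0},
  {"dx":0,"dy":0,"dz":0,"wx":0,"wy":0,"wz":0},
  {"dx":0.5,"dy":0,"dz":0,"wx":0,"wy":0,"wz":0},
  {"dx":0.5,"dy":0,"dz":0,"wx":0,"wy":0,"wz":0},
  {"dx":0.5,"dy":0,"dz":0,"wx":0,"wy":0,"wz":0},
])

```text
time: 15.75
ee_pos: [519.0, 92.0, 53.7]
tcp_rot: [-0.0, 0.997, 0.075, 0.0]
ft_force: [-0.4, 0.1, 0.2]
finger_gap: -0.2
```

>>> carry_out([
  {"dx":0.4,"dy":0,"dz":0,"wx":0,"wy":0,"wz":0},
  {"dx":0.3,"dy":0,"dz":0,"wx":0,"wy":0,"wz":0},
])

```text
time: 15.95
ee_pos: [523.8, 91.9, 53.4]
tcp_rot: [0.0, 0.997, 0.075, -0.002]
ft_force: [-10.7, 0.6, 8.4]
finger_gap: 0.1
```

```bash
python3 - <<'E'
from h import *
s=st()
cv2.imwrite("pics/w15.png",snapshot("wrist")[:,:,::-1])
E
```

```text
t 15.95 tcp case [ 25.1 -96.6] z 53.4 yaw 0.1501 xz -0.003 F case [-10.5   2.2   8.4] gap 0.1
```

View pics/w15.png

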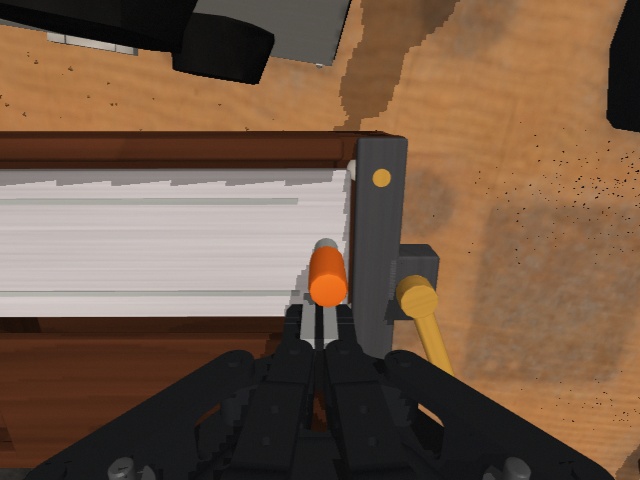

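>>> carry_out([
  {"dx":0.2,"dy":0,"dz":0,"wx":0,"wy":0,"wz":0},
  {"dx":0,"dy":0,"dz":0,"wx":0,"wy":0,"wz":0},
])

```text
time: 16.2
ee_pos: [523.7, 91.6, 53.2]
tcp_rot: [0.001, 0.997, 0.075, -0.003]
ft_force: [-10.1, -0.0, 5.9]
finger_gap: 0.1
```

>>> carry_out([
  {"dx":-3.5,"dy":0,"dz":0,"wx":0,"wy":0,"wz":0},
  {"dx":0,"dy":0,"dz":-3.5,"wx":0,"wy":0,"wz":0},
  {"dx":-2.5,"dy":0,"dz":-3.0,"wx":0,"wy":0,"wz":0},
  {"dx":0,"dy":0,"dz":0,"wx":0,"wy":0,"wz":0},
])

```text
time: 16.6
ee_pos: [466.6, 82.7, 121.4]
tcp_rot: [0.0, 0.997, 0.075, 0.001]
ft_force: [0.8, -0.4, 0.3]
finger_gap: 0.2
```

```bash
python3 - <<'E'
from h import *
s=st()
cv2.imwrite("pics/w16.png",snapshot("wrist")[:,:,::-1])
n="side";cv2.imwrite(f"pics/{n}16.png",cv2.resize(snapshot(n)[225:335,240:380,::-1],None,fx=5,fy=5,interpolation=cv2.INTER_CUBIC))
E
```

```text
t 16.6 tcp case [-32.8 -97.2] z 121.4 yaw 0.1494 xz 0.002 F case [ 0.7 -0.5  0.3] gap 0.2
```

View pics/w16.png

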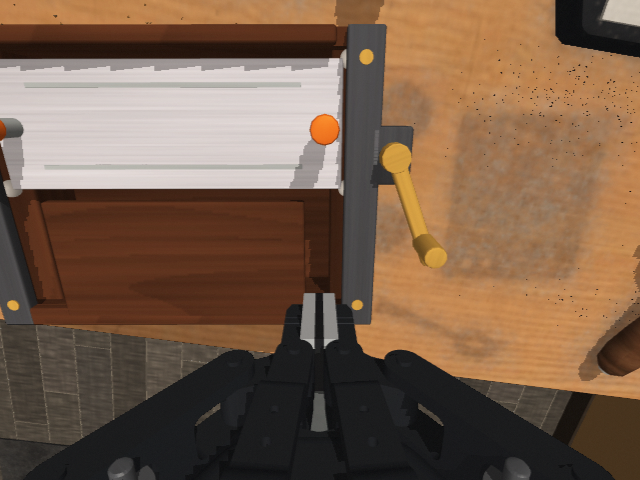

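View pics/side16.png

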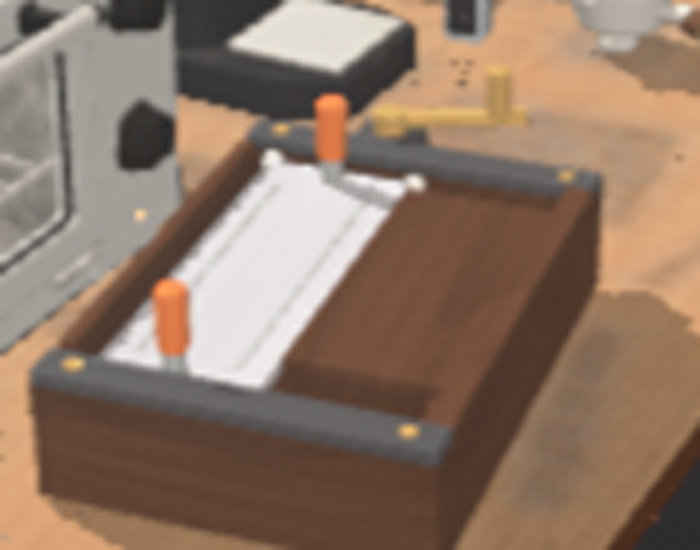

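>>> carry_out([
  {"dx":0,"dy":4.0,"dz":0,"wx":0,"wy":0,"wz":0},
  {"dx":0,"dy":4.0,"dz":0,"wx":0,"wy":0,"wz":0},
  {"dx":0,"dy":2.3,"dz":0,"wx":0,"wy":0,"wz":0},
  {"dx":0,"dy":0,"dz":2.5,"wx":0,"wy":0,"wz":0},
  {"dx":0,"dy":0,"dz":1.0,"wx":0,"wy":0,"wz":0},
])

```text
time: 17.2
ee_pos: [483.0, -19.9, 81.5]
tcp_rot: [-0.0, 0.997, 0.074, -0.001]
ft_force: [0.3, 0.8, 0.5]
finger_gap: -0.2
```

```bash
python3 - <<'E'
from h import *
s=st()
cv2.imwrite("pics/w17.png",snapshot("wrist")[:,:,::-1])
n="side";cv2.imwrite(f"pics/{n}17.png",cv2.resize(snapshot(n)[205:315,280:420,::-1],None,fx=5,fy=5,interpolation=cv2.INTER_CUBIC))
E
```

```text
t 17.2 tcp case [ -31.8 -201.1] z 81.5 yaw 0.1472 xz -0.002 F case [0.4 0.8 0.5] gap -0.2
```

View pics/w17.png

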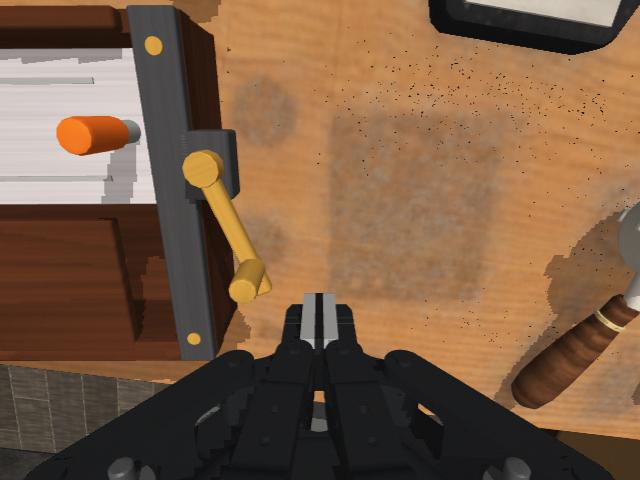

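View pics/side17.png

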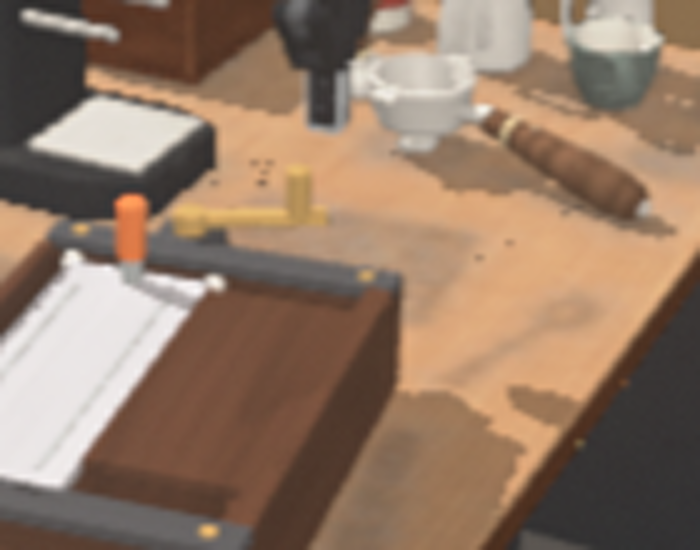

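```bash
python3 - <<'E'
from h import *
c=calibration("wrist"); print(case(onz(c,243,290,107.5)),case(onz(c,203,168,83.5)))
E
```

```text
[ -28.81874177 -164.8040407 ] [  25.23349902 -144.1797769 ]
```

>>> carry_out([
  {"dx":0,"dy":0,"dz":1.0,"wx":0,"wy":0,"wz":0},
  {"dx":0,"dy":0,"dz":1.0,"wx":0,"wy":0,"wz":0},
  {"dx":0,"dy":0,"dz":0,"wx":0,"wy":0,"wz":0},
])

```text
time: 17.6
ee_pos: [482.6, -18.6, 62.6]
tcp_rot: [-0.0, 0.997, 0.075, -0.001]
ft_force: [-0.2, -0.4, 0.3]
finger_gap: -0.0
```

>>> carry_out([
  {"dx":0,"dy":-1.5,"dz":0,"wx":0,"wy":0,"wz":0},
  {"dx":0,"dy":-1.0,"dz":0,"wx":0,"wy":0,"wz":0},
  {"dx":-0.1,"dy":-0.8,"dz":0,"wx":0,"wy":0,"wz":0},
  {"dx":-0.1,"dy":-0.8,"dz":0,"wx":0,"wy":0,"wz":0},
])

```text
time: 18.0
ee_pos: [474.7, 21.6, 63.8]
tcp_rot: [0.0, 0.997, 0.074, -0.0]
ft_force: [-0.0, -2.3, 0.7]
finger_gap: -0.1
```

```bash
python3 - <<'E'
from h import *
s=st()
cv2.imwrite("pics/w18.png",snapshot("wrist")[:,:,::-1])
E
```

```text
t 18.0 tcp case [ -33.9 -158.9] z 63.8 yaw 0.1491 xz -0.0 F case [-0.3 -2.3  0.7] gap -0.1
```

View pics/w18.png

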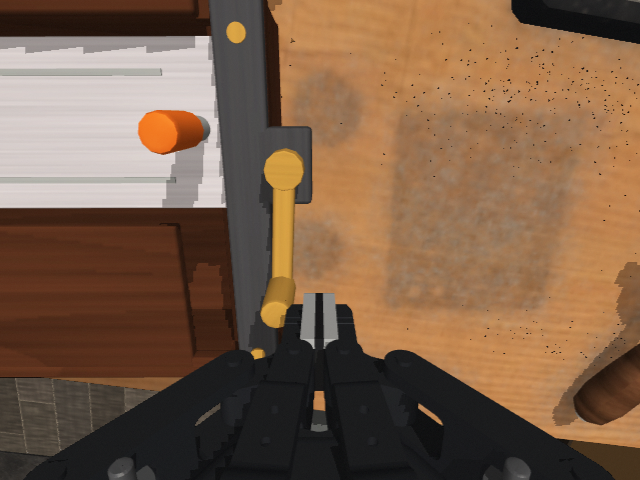

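>>> carry_out([
  {"dx":-0.3,"dy":-0.9,"dz":0,"wx":0,"wy":0,"wz":0},
  {"dx":-0.2,"dy":-0.9,"dz":0,"wx":0,"wy":0,"wz":0},
  {"dx":0,"dy":-0.9,"dz":0,"wx":0,"wy":0,"wz":0},
  {"dx":0.3,"dy":-0.9,"dz":0,"wx":0,"wy":0,"wz":0},
])

```text
time: 18.45
ee_pos: [467.1, 57.1, 63.7]
tcp_rot: [0.0, 0.997, 0.074, -0.0]
ft_force: [-0.1, -2.5, 0.2]
finger_gap: 0.2
```

```bash
python3 - <<'E'
from h import *
s=st()
cv2.imwrite("pics/w19.png",snapshot("wrist")[:,:,::-1])
E
```

```text
t 18.45 tcp case [ -36.1 -122.6] z 63.7 yaw 0.1489 xz -0.001 F case [-0.4 -2.4  0.2] gap 0.2
```

View pics/w19.png

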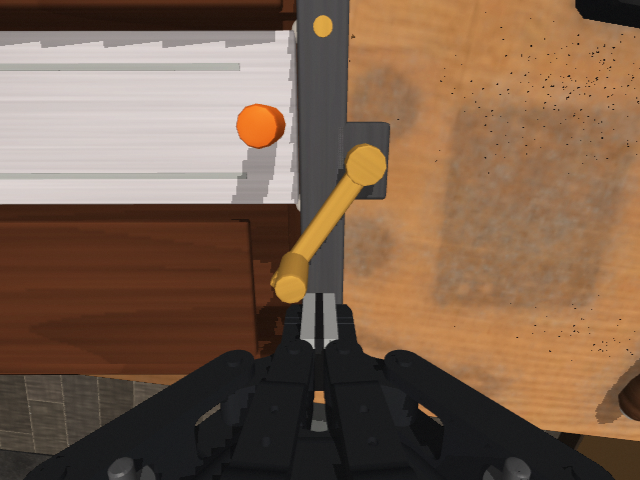

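>>> carry_out([
  {"dx":0,"dy":-0.8,"dz":0,"wx":0,"wy":0,"wz":0},
  {"dx":0.3,"dy":-0.8,"dz":0,"wx":0,"wy":0,"wz":0},
  {"dx":0.8,"dy":-0.5,"dz":0,"wx":0,"wy":0,"wz":0},
  {"dx":0.9,"dy":-0.5,"dz":0,"wx":0,"wy":0,"wz":0},
])

```text
time: 18.9
ee_pos: [482.0, 86.5, 63.4]
tcp_rot: [-0.0, 0.997, 0.075, -0.002]
ft_force: [-2.9, 3.3, 1.3]
finger_gap: -0.2
```

```bash
python3 - <<'E'
from h import *
s=st()
cv2.imwrite("pics/w20.png",snapshot("wrist")[:,:,::-1])
E
```

```text
t 18.9 tcp case [-17.  -95.7] z 63.4 yaw 0.1506 xz -0.003 F case [-2.4  3.7  1.3] gap -0.2
```

View pics/w20.png

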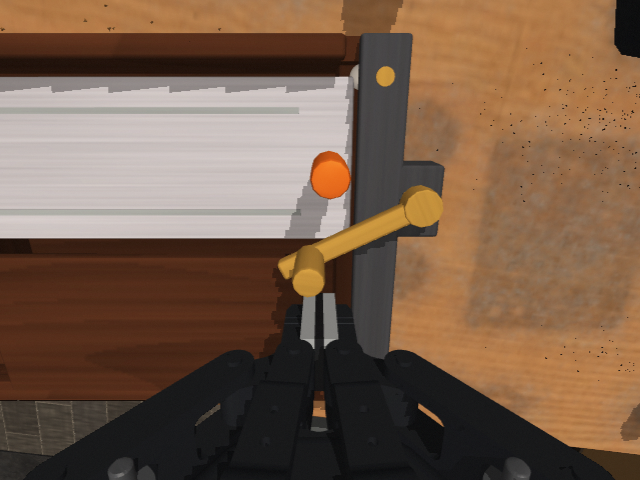

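>>> carry_out([
  {"dx":0.8,"dy":-0.6,"dz":0,"wx":0,"wy":0,"wz":0},
  {"dx":0.8,"dy":-0.4,"dz":0,"wx":0,"wy":0,"wz":0},
  {"dx":0.5,"dy":-0.2,"dz":0,"wx":0,"wy":0,"wz":0},
])

```text
time: 19.25
ee_pos: [503.8, 100.5, 63.7]
tcp_rot: [-0.0, 0.997, 0.074, 0.0]
ft_force: [-0.1, -1.5, 0.9]
finger_gap: 0.4
```

>>> carry_out([
  {"dx":0.3,"dy":0,"dz":0,"wx":0,"wy":0,"wz":0},
  {"dx":0,"dy":0,"dz":0,"wx":0,"wy":0,"wz":0},
])

```text
time: 19.45
ee_pos: [506.4, 100.7, 63.7]
tcp_rot: [-0.0, 0.997, 0.074, 0.0]
ft_force: [0.1, -0.3, -0.0]
finger_gap: -0.2
```

```bash
python3 - <<'E'
from h import *
s=st()
cv2.imwrite("pics/w21.png",snapshot("wrist")[:,:,::-1])
E
```

```text
t 19.45 tcp case [  9.2 -85.3] z 63.7 yaw 0.1487 xz 0.001 F case [ 0.  -0.3 -0. ] gap -0.2
```

View pics/w21.png

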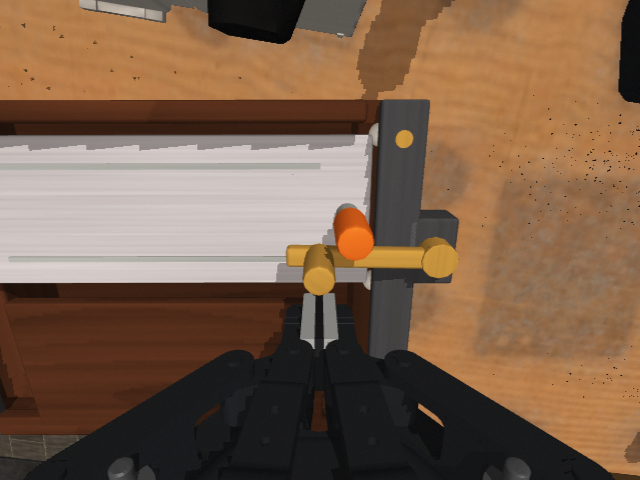

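>>> carry_out([
  {"dx":0.2,"dy":0,"dz":0,"wx":0,"wy":0,"wz":0},
  {"dx":0,"dy":0,"dz":0,"wx":0,"wy":0,"wz":0},
])

```text
time: 19.7
ee_pos: [507.3, 100.7, 63.7]
tcp_rot: [0.0, 0.997, 0.074, -0.0]
ft_force: [-0.7, -0.6, 0.2]
finger_gap: 0.1
```

>>> carry_out([
  {"dx":0.1,"dy":0,"dz":0,"wx":0,"wy":0,"wz":0},
  {"dx":0,"dy":0,"dz":0,"wx":0,"wy":0,"wz":0},
])

```text
time: 19.9
ee_pos: [507.5, 100.6, 63.6]
tcp_rot: [0.0, 0.997, 0.074, -0.001]
ft_force: [-4.6, -0.8, 1.7]
finger_gap: 0.4
```

```bash
python3 - <<'E'
from h import *
s=st()
cv2.imwrite("pics/w22.png",snapshot("wrist")[:,:,::-1])
E
```

```text
t 19.9 tcp case [ 10.3 -85.6] z 63.6 yaw 0.1488 xz -0.002 F case [-4.6 -0.1  1.7] gap 0.4
```

View pics/w22.png

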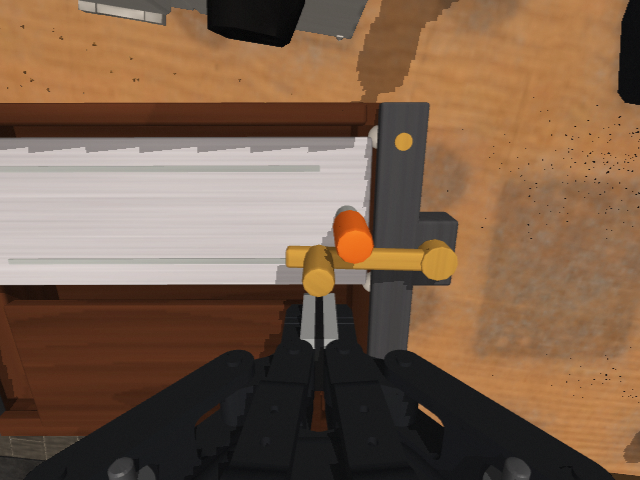

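>>> carry_out([
  {"dx":-2.0,"dy":0,"dz":0,"wx":0,"wy":0,"wz":0},
  {"dx":-3.0,"dy":0,"dz":-1.0,"wx":0,"wy":0,"wz":0},
  {"dx":0,"dy":0,"dz":-4.0,"wx":0,"wy":0,"wz":0},
  {"dx":0,"dy":-3,"dz":-3.5,"wx":0,"wy":0,"wz":0},
  {"dx":0,"dy":-3,"dz":-3,"wx":0,"wy":0,"wz":0},
])

```text
time: 20.45
ee_pos: [451.2, 153.4, 180.8]
tcp_rot: [-0.0, 0.997, 0.073, 0.001]
ft_force: [1.2, 0.3, 1.0]
finger_gap: 0.1
```

>>> carry_out([
  {"dx":-0.5,"dy":-3,"dz":-2,"wx":0,"wy":0,"wz":0},
  {"dx":0,"dy":0,"dz":0,"wx":0,"wy":0,"wz":0},
  {"dx":0,"dy":0,"dz":0,"wx":0,"wy":0,"wz":0},
  {"dx":0,"dy":0,"dz":0,"wx":0,"wy":0,"wz":0},
  {"dx":0,"dy":0,"dz":0,"wx":0,"wy":0,"wz":0},
])

```text
time: 20.95
ee_pos: [440.9, 180.7, 197.9]
tcp_rot: [0.0, 0.997, 0.074, -0.001]
ft_force: [0.1, 0.4, -0.5]
finger_gap: 0.1
```

```bash
python3 - <<'E'
from h import *
s=st()
im=snapshot("wrist")[:,:,::-1]; cv2.imwrite("pics/w23.png",im)
cv2.imwrite("pics/side23.png",snapshot("side")[:,:,::-1])
np.savez("cal23.npz",**calibration("wrist"))
E
```

```text
t 20.95 tcp case [-43.7   3.5] z 197.9 yaw 0.1473 xz -0.001 F case [ 0.2  0.3 -0.5] gap 0.1
```

View pics/w23.png

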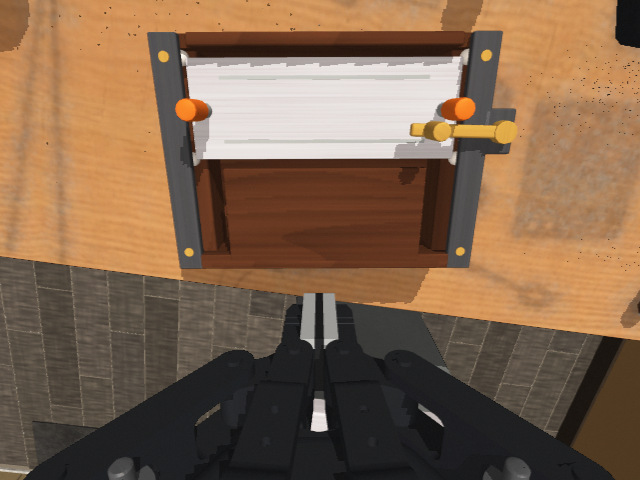

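View pics/side23.png

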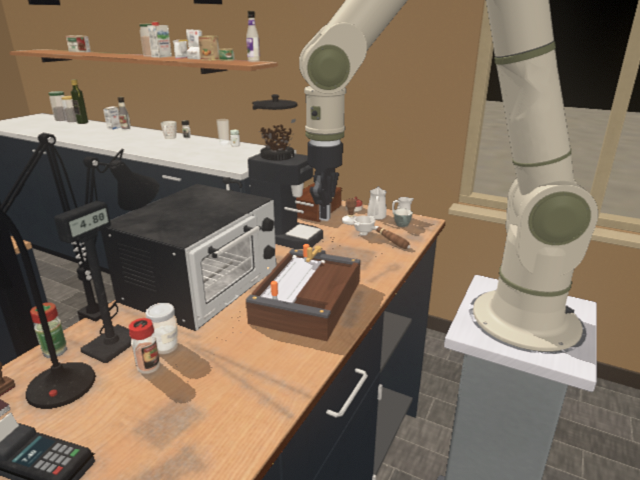

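```bash
python3 - <<'E'
from h import *
c=np.load("cal23.npz"); im=cv2.imread("pics/w23.png"); hsv=cv2.cvtColor(im,cv2.COLOR_BGR2HSV)
f=lambda u,v,z: case(onz(c,u,v,z)).round(1)
sc=[f(*p,71.5) for p in((163,56),(486,55),(189,252),(460,251))]; m=np.mean(sc,0); print(sc,m)
for n,p,z in(("LK",(184.5,110),107),("RK",(466,109),107),("peg",(440,131),107.5),("hub",(508,132),83.5)): print(n,f(*p,z)-m)
E
```

```text
[array([ 81. , 121.5]), array([  81.4, -126. ]), array([-80. , 120.8]), array([ -79.6, -126.5])] [ 0.7  -2.55]
LK [41.   99.95]
RK [ 41.4  -99.45]
peg [ 26.4  -82.55]
hub [  24.5  -143.95]
```

All values match home: both knobs are at about 41 mm, and the catch is at about 1.6 rad.

```bash
python3 -c "
from plant import *
print(hand_in())"
```

```text
the job is handed in; nothing more can be done
None
```

The shutter is closed, the brass catch is swung in, and I handed the job in at about 21 s of the 61 s allowed.

**Shutter:** I pushed the left and right knobs by turns, four pushes each, keeping the lead to about 10 mm so it never jammed. I finished each end against its hard stop, where the push force reached about 15 N on the left and 11 N on the right. The last wrist picture puts the knobs at x = 41.0 mm (left) and 41.4 mm (right) in the case's frame; home is 41.

**Catch:** I pushed the peg from the outside round to its stop, where the force rose to about 5 N. The peg measures 26 mm against the pivot's 24.5 mm, which is an angle of about 1.6 rad.

**Clearance:** The gripper was then raised clear of everything, with no contact force. I made no moves near the cup, the pitchers or the tamper.

**What disagreed:** In the pictures the shut fingertips sat about 30 mm higher than the reported tool point. My first pass at the left knob therefore went over its top without touching it. I corrected the height from the side camera before pushing.

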